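# Hold a mould wall against its sealing plate

### The arm

A 6-joint arm with a two-finger parallel gripper is mounted at the origin on the work surface. World frame = base frame: x ahead of the robot, y to its left, z up, the work surface at z = 0. Lengths are in m, angles in rad, forces in N, time in s.
With the tool pointing down it reaches from about 0.275 to 0.825 m from the base axis. Payload 4.9 kg.
Tool frame: the origin (TCP) lies between the finger pads; the fingertips stand 25 mm ahead of it and the grasp point (between the pads) lies 6 mm ahead of it; x points along the fingers, z is the direction in which the jaws open and shut, and the axes are right-handed (so a half turn about x gives the same grasp; the last joint's range is limited). The gripper opens to 85 mm and grips with 20 to 120 N. Pads are 22 mm wide; open, the fingers measure 114 mm over their backs; the gripper's body (76 mm by 85 mm) begins 54 mm behind the grasp point. The pads swing forward as they close: fully open they stand 13 mm farther back than shut.
Start: joints at [-1.249, 0.326, -0.193, 1.052, 0, 1.437], TCP at [0.242, -0.494, 0.256] pointing down, gripper open.
Joint ranges: [-2.65, 2.65], [-0.97, 1.79], [-1.3, 1.35], [-1.93, 2.1], [-1.47, 1.37], [-3.14, 3.14]. Speed limits (rad/s): [2.57, 2.57, 3.14, 3.14, 3.14, 3.14].

### API

Orientations are given as [roll, pitch, yaw] about the fixed x, y, z axes, in that order (R = Rz(yaw) Ry(pitch) Rx(roll)).
In Python, from bench import ctrl gives the robot as it stands. Calls block until the motion is done:
- ctrl.reach(position, orientation): joint-space move of the TCP to a pose.
- ctrl.servo_line(position, max_speed=0.15, attitude=None): straight line of the TCP; attitude=None keeps the orientation; max_speed is the mean speed in m/s.
- ctrl.move_joints(angles): joint-space move.
- ctrl.gripper_open() and ctrl.grab(): open the fingers fully, or close them until they stop; the grip force is fixed at half the most.
- ctrl.sleep(seconds).
- ctrl.solve_ik(position, orientation): joint angles nearest the present ones, or None.
- ctrl.state(): the state.
- ctrl.grab_frame(name): name is "side" or "top" or "wrist"; returns the picture (400x640x3 uint8, blue, green, red); there is no depth.
- ctrl.camera_info(name): a dict with "fx", "fy", "cx", "cy" (pixels), "R" (3x3) and "t" (3): a world point X has camera coordinates R X + t. Camera axes: x right, y down, z forward; pixel columns grow to the right and rows downward; lengths in m; the calibration is good to about 2 mm. The wrist camera is an equidistant fisheye: a pixel r from the principal point sees the ray r / f radians off the axis. A picture is of the moment at which its call begins: read the wrist's pose just before it. camera_info takes no time and is no camera call; for the wrist camera it gives the pose at the moment of the call.
A pose or a line that the arm cannot do raises ctrl.IKError and nothing moves.
- ctrl.hand_in(): hands the job in, once; it reports no verdict.
The state is a dict: "clock": time; "qpos": joint angles; "qvel": joint speeds; "tau": joint torques, N m; "tcp_pos": TCP position; "eef_rot": TCP orientation; "contact_force": force on the tool from outside, world axes, zero at the start; "torque": the same for the moment, N m; "gripper_width": finger opening in m.
Only numpy, scipy, OpenCV 4.12 (cv2) and the standard library are available. Lean on these libraries where they do the work, as an engineer would, in place of code of your own. Each camera call takes 0.05 s, during which the arm holds its last target. There are 200 camera calls.

### The job

Take the taller of the two boards out of the wooden rack, stand it upright in the groove of the casting frame, down on the base and still clear of the sprung sealing plate, then slide it along the groove into the plate and press gently with a steady force of about 10 N so that I can screw it on. Finish while still holding and pressing it there: do not let go. Never ram the plate, and leave the shorter board, the bucket and the plaster cones where they are.

Things in the scene. Friction and masses are not known exactly. Their poses are not given: they have to be found in the camera images.
- tall_board: Plain plywood board, the taller of two, standing on its long edge in one slot of the rack: 130 long (own x), 12 thick (own y), 100 high (own z). Origin at the centre of its underside. 0.10 to 0.17 kg. Both ways round are alike.
- short_board: Plain plywood board of the same length and thickness (130 x 12) but only 65 high, standing in the other slot of the rack. Leave it. Origin at the centre of its underside, x along its length.
- rack: Dark wooden rack fixed to the table, plate 160 (x) x 170 (y) x 12 high. On it two slots along its x, at y = -45 and y = +45, each between two rails 130 long, 10 wide, whose tops are 47 above the table; slot 16 wide, its floor 12 above the table. Origin at the centre of the underside. Which board is in which slot varies.
- frame: Casting frame fixed to the table: wooden base 200 (x) x 300 (y) x 18 high, origin at the centre of its underside. Rear wall at x = -90 to -75, y = -110 to 135, end wall at y = 115 to 135, x = -90 to 90, tops 108 above the table. Clay dome 70 across, top 51 above the table, at x = -20, y = -10. A groove runs along y at x = 60 to the sprung sealing plate before the end wall.
- groove (a point): Point on the groove's centre line and floor (top of the base, 18 above the table), at the frame's x = 60, y = 0. Axes as the frame's: y along the groove towards the sealing plate, z up. The groove is 15 wide, between two rails 12 wide with tops 38 above the table, from y = -135 to y = 80, open above and at the -y end.
- seal_face (a point): Centre of the sealing plate's rubber-covered face, which looks along the frame's -y; face 30 wide, 62 high, its centre 55 above the table. At rest it lies at the frame's x = 60, y = 85; it moves with the plate.
- seal_plate (a joint): How far the sprung sealing plate is pushed in towards the end wall (frame's +y), in m: 0 at rest, 0.020 at its stop. Spring of 1000 N/m without preload: 10 N at 0.010.
- bucket: Small open white plastic bucket without a handle, 80 across the mouth and 100 high, beyond the work. Origin at the centre of its underside. Leave it.
- cone_big: White plaster cone, 84 across and 172 high, standing beyond the work. Origin at the centre of its underside. Leave it.
- cone_small: White plaster cone, 64 across and 92 high, standing beyond the work. Origin at the centre of its underside. Leave it.
There are look-alikes about, which are no part of the job. Leave any purple look-alike of the tall_board alone.

How it is judged:
On the way, in this order (a step that is already met when the one before it is completed fails the run):
1. The tall board is lifted clear of the rack's slots (z of tall_board in the frame of rack above 0.048 m), for 0.1 s.
2. The tall board stands upright in the groove, down on the base (within 4 mm), with the sealing plate not yet pushed (under 1.5 mm, under 1 N) (x of tall_board in the frame of groove between -0.0035 and 0.0035 m and z of tall_board in the frame of groove between -0.004 and 0.004 m and angle between the x axis of tall_board and the y axis of frame, either way round below 0.07 rad and angle between tall_board's own z axis and vertical below 0.07 rad and value of joint seal_plate below 0.0015 m and contact force between tall_board and seal_plate below 1 N), for 0.2 s.
At the end, for the whole second after the job is handed in: The robot still holds the tall board with its fingers (over 2 N): it stands in the groove (within 3.5 mm of the centre line, 4 mm of the floor, 4 degrees of upright and of the groove's direction), at rest, and presses the sealing plate with 5 to 15 N (plate pushed in 5 to 15 mm) (x of tall_board in the frame of groove between -0.0035 and 0.0035 m and z of tall_board in the frame of groove between -0.004 and 0.004 m and angle between the x axis of tall_board and the y axis of frame, either way round below 0.07 rad and angle between tall_board's own z axis and vertical below 0.07 rad and contact force between tall_board and seal_plate between 5 and 15 N and value of joint seal_plate between 0.005 and 0.015 m and contact force between the fingers and tall_board above 2 N and linear speed of tall_board below 0.01 m/s); the arm keeps its last pose, push and grip.
It fails at once if The sealing plate is rammed (over 25 N) (contact force between anything else and seal_plate above 25 N).
It fails at once if The short board is disturbed (moved over 20 mm) (distance of short_board from where it was at the start of the episode above 0.02 m).
It fails at once if The bucket is disturbed (moved over 20 mm) (distance of bucket from where it was at the start of the episode above 0.02 m).
It fails at once if The cone big is disturbed (moved over 20 mm) (distance of cone_big from where it was at the start of the episode above 0.02 m).
It fails at once if The cone small is disturbed (moved over 20 mm) (distance of cone_small from where it was at the start of the episode above 0.02 m).
It also fails if it takes over 45 s, if anything falls off the work surface, if the arm or the gripper's body presses on something with over 40 N, if the wrist force passes 120 N, or if a joint passes its speed limit or range.

## Working session

There is one attempt and no reset: what is moved stays moved. The work goes in short steps, each a Python script; the robot and the scene stay as the last script left them, time stands still between calls to the robot, and variables do not carry over. Pictures are saved under pics/ and viewed, about 8 in all and at most 12, crops included, and the job is handed in when it is done.

```bash
mkdir -p pics; ls; python3 - <<'E'
from bench import ctrl
import cv2,numpy as np
for n in ["side","top"]:
    im=ctrl.grab_frame(n); cv2.imwrite(f"pics/{n}0.png",im)
    c=ctrl.camera_info(n); print(n,{k:np.round(v,4).tolist() for k,v in c.items()})
s=ctrl.state();print(s['clock'],s['tcp_pos'],s['eef_rot'])
E
```

```text
pics
side {'fx': 446.6207, 'fy': 446.6207, 'cx': 321.1656, 'cy': 202.2688, 'R': [[-0.9895, -0.1437, 0.0154], [-0.0814, 0.4665, -0.8808], [0.1194, -0.8728, -0.4733]], 't': [0.5164, 0.085, 1.0538]}
top {'fx': 520.3799, 'fy': 520.3799, 'cx': 308.6748, 'cy': 203.0448, 'R': [[-0.0045, -1.0, 0.0023], [-0.9943, 0.0042, -0.1064], [0.1064, -0.0027, -0.9943]], 't': [0.051, 0.5233, 1.0628]}
0.1 [ 0.24197044 -0.49338297  0.25558913] [2.99700403 1.5692527  1.88201315]
```

View pics/top0.png

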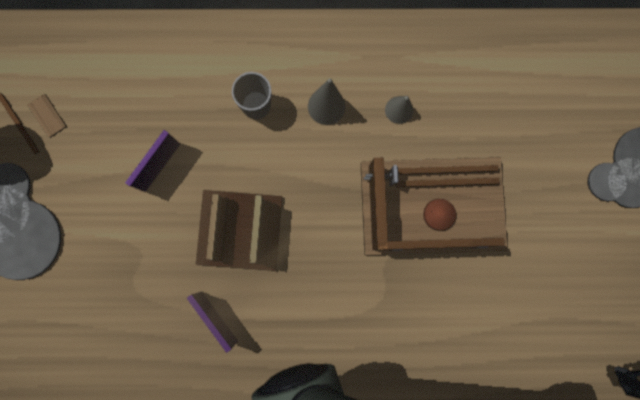

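View pics/side0.png

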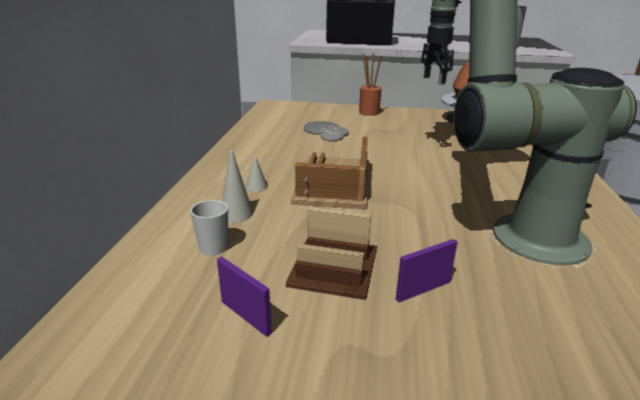

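Candidates: the pale board in the rack's right slot, top (257,230) / side (338,225). It looks the taller. The other pale board at top (212,228) / side (330,260) looks like the short one. There are purple look-alikes at top (150,160) and (212,322), and a loose brown piece at (18,120). The frame's end wall is at top (378,205), and its groove runs from (400,175) to (498,175). I'll check with a close crop.

```bash
cat > h.py <<'E'
import numpy as np,cv2
from bench import ctrl
def ray(name,uv,c=None):
    c=c or ctrl.camera_info(name); R=np.array(c['R']);t=np.array(c['t'])
    uv=np.atleast_2d(np.array(uv,float)); x=(uv[:,0]-c['cx']);y=(uv[:,1]-c['cy'])
    if name=='wrist':
        r=np.hypot(x,y)+1e-9; a=r/c['fx']; d=np.c_[x/r*np.sin(a),y/r*np.sin(a),np.cos(a)]
    else: d=np.c_[x/c['fx'],y/c['fy'],np.ones(len(x))]
    return -R.T@t, d@R
def onz(name,uv,z,c=None):
    o,d=ray(name,uv,c); return o+d*((z-o[2])/d[:,2])[:,None]
E
python3 - <<'E'
from h import *
im=cv2.imread('pics/top0.png')
a=cv2.resize(im[180:280,190:295],None,fx=4,fy=4,interpolation=cv2.INTER_CUBIC)
b=cv2.resize(im[150:262,355:515],None,fx=5,fy=5,interpolation=cv2.INTER_CUBIC)
b=np.clip(b*1.6,0,255).astype(np.uint8);a=np.clip(a*1.6,0,255).astype(np.uint8)
cv2.imwrite('pics/frame1.png',b)
s=cv2.imread('pics/side0.png')[200:300,280:385]; s=cv2.resize(s,None,fx=3.8,fy=4)
cv2.imwrite('pics/rack1.png',np.hstack([a,s[:400,:380]]))
# boards: bright-ish yellow, low-sat pale in the rack region
hsv=cv2.cvtColor(im,cv2.COLOR_BGR2HSV)
sub=im[180:280,195:290].astype(int); 
for x0,x1 in((203,222),(246,270)):
    g=im[190:272,x0:x1].astype(int)
    m=((g[:,:,1]>85)).astype(np.uint8)
    n,l,st,ce=cv2.connectedComponentsWithStats(m)
    k=1+np.argmax(st[1:,4]); p=np.argwhere(l==k)[:,::-1].astype(np.float32)+[x0,190]
    r=cv2.minAreaRect(p.astype(np.float32)); print(st[k],r)
    for z in(.077,.112):
        q=onz('top',cv2.boxPoints(r),z); print(z,q.mean(0).round(4),[np.linalg.norm(q[i]-q[i-1]).round(4) for i in range(4)])
E
```

```text
[  3   4  12  66 361] ((211.7362823486328, 226.32791137695312), (5.5589728355407715, 65.37255859375), 5.572197437286377)
0.077 [0.4729 0.242  0.077 ] [np.float64(0.011), np.float64(0.13), np.float64(0.0112), np.float64(0.13)]
0.112 [0.4707 0.2356 0.112 ] [np.float64(0.0106), np.float64(0.1256), np.float64(0.0108), np.float64(0.1256)]
[  4   5  11  68 407] ((255.04917907714844, 228.45899963378906), (5.975358963012695, 67.5396728515625), 5.19442892074585)
0.077 [0.4683 0.1558 0.077 ] [np.float64(0.0118), np.float64(0.1344), np.float64(0.012), np.float64(0.1344)]
0.112 [0.4662 0.1523 0.112 ] [np.float64(0.0114), np.float64(0.1298), np.float64(0.0116), np.float64(0.1298)]
```

View pics/rack1.png

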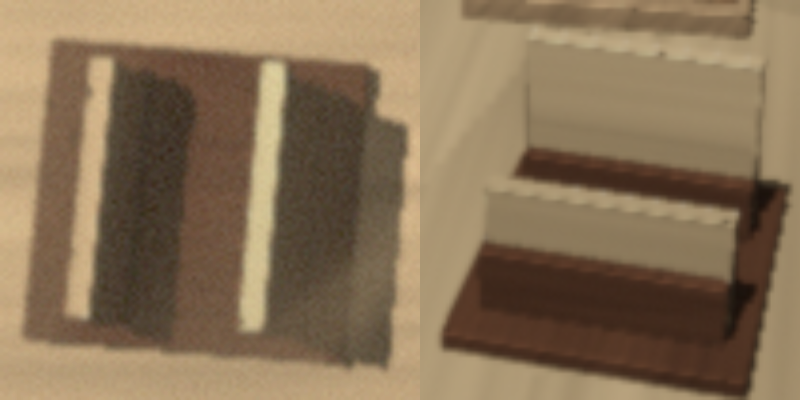

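View pics/frame1.png

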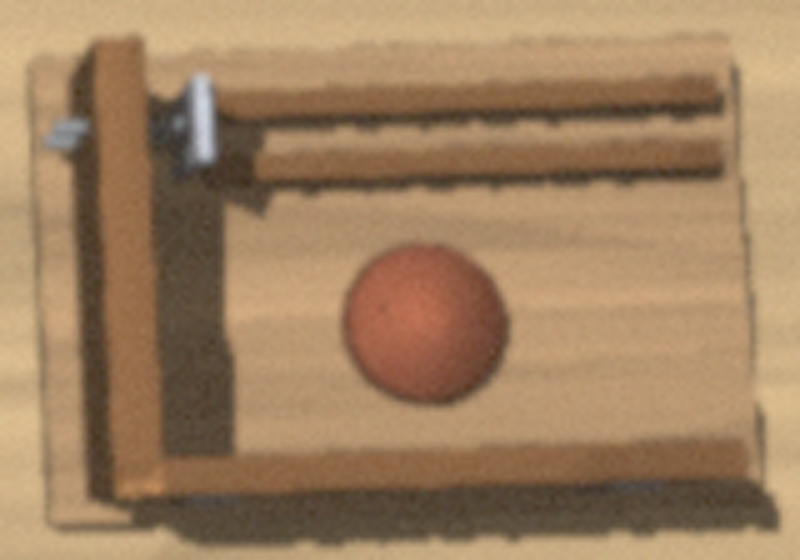

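The crop confirms that the board in the right slot (top px (255,228)) is the tall one: its length comes out as 129.8 mm at z=0.112. The left board is the short one. The groove lies between the rails at about top px (449,175), with the seal plate at about (395,174). Next I'll take wrist views above the groove, then above the rack.

```bash
cat >> h.py <<'E'
from scipy.spatial.transform import Rotation as Ro
def down(th):  # jaw axis (tool z) at angle th in the xy plane, fingers down
    z=np.array([np.cos(th),np.sin(th),0]);x=np.array([0,0,-1.]);y=np.cross(z,x)
    import warnings; warnings.simplefilter('ignore')
    return Ro.from_matrix(np.c_[x,y,z]).as_euler('xyz')
def snap(f):
    c=ctrl.camera_info('wrist'); im=ctrl.grab_frame('wrist'); cv2.imwrite(f'pics/{f}.png',im)
    import pickle; pickle.dump(c,open(f'pics/{f}.pkl','wb')); return im,c
E
python3 - <<'E'
from h import *
P=lambda x,y:[355+x/5-.4,150+y/5-.4]
print('base corners',onz('top',[P(30,60),P(50,525),P(730,38)],.018).round(4))
print('groove',onz('top',[P(260,128),P(720,122)],.038).round(4))
print('rails',onz('top',[P(470,93),P(470,150)],.038).round(4))
print('seal top',onz('top',[P(212,75),P(215,162)],.086).round(4))
r=((255.05,228.46),(5.98,67.54),5.19)
q=onz('top',cv2.boxPoints(r),.112);print(q.round(4))
for p in([.55,-.2,.3],[.466,.152,.25]):
    for th in(0,np.pi,np.pi/2,-np.pi/2): 
        s=ctrl.solve_ik(p,down(th)); print(p,round(th,2),None if s is None else np.round(s,2))
E
```

```text
base corners [[ 0.613  -0.0624  0.018 ]
 [ 0.4155 -0.0678  0.018 ]
 [ 0.6214 -0.3618  0.018 ]]
groove [[ 0.5801 -0.156   0.038 ]
 [ 0.5818 -0.3485  0.038 ]]
rails [[ 0.5945 -0.2443  0.038 ]
 [ 0.5704 -0.2435  0.038 ]]
seal top [[ 0.5939 -0.1281  0.086 ]
 [ 0.5587 -0.1285  0.086 ]]
[[0.4021 0.1634 0.112 ]
 [0.5315 0.1526 0.112 ]
 [0.5304 0.1411 0.112 ]
 [0.401  0.1521 0.112 ]]
[0.55, -0.2, 0.3] 0 [-0.47  0.37 -0.02  1.18  0.    1.1 ]
[0.55, -0.2, 0.3] 3.14 [-0.47  0.37 -0.02  1.18  0.   -2.05]
[0.55, -0.2, 0.3] 1.57 [-0.47  0.37 -0.02  1.18  0.   -0.47]
[0.55, -0.2, 0.3] -1.57 [-0.47  0.37 -0.02  1.18  0.    2.67]
[0.466, 0.152, 0.25] 0 [ 0.16  0.22 -0.35  1.    0.    1.74]
[0.466, 0.152, 0.25] 3.14 [ 0.16  0.22 -0.35  1.    0.   -1.41]
[0.466, 0.152, 0.25] 1.57 [ 0.16  0.22 -0.35  1.    0.    0.16]
[0.466, 0.152, 0.25] -1.57 [ 0.16  0.22 -0.35  1.    0.   -2.98]
```

```bash
python3 - <<'E'
from h import *
ctrl.reach([.55,-.225,.24],down(.03)); 
im,c=snap('w_groove')
print({k:np.round(v,3).tolist() for k,v in c.items()})
ctrl.reach([.467,.152,.24],down(np.pi/2-.083))
im2,c2=snap('w_rack'); print(ctrl.state()['clock'])
b=np.clip(im.astype(float)*1.5,0,255).astype(np.uint8);cv2.imwrite('pics/wg.png',b)
cv2.imwrite('pics/wr.png',np.clip(im2.astype(float)*1.5,0,255).astype(np.uint8))
E
```

```text
{'fx': 309.707, 'fy': 309.707, 'cx': 321.552, 'cy': 197.842, 'R': [[1.0, 0.029, -0.002], [0.028, -0.946, 0.324], [0.008, -0.324, -0.946]], 't': [-0.542, -0.265, 0.288]}
3.15
```

View pics/wg.png

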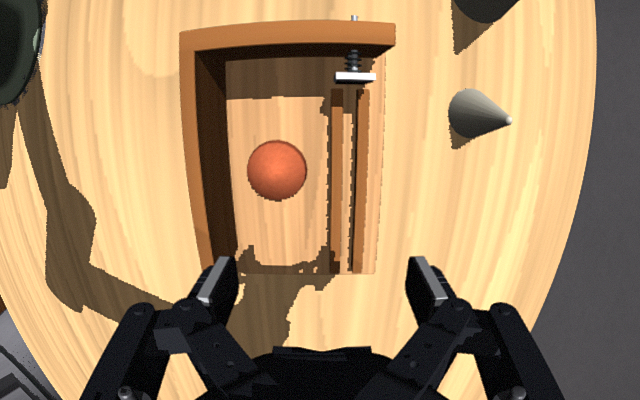

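View pics/wr.png

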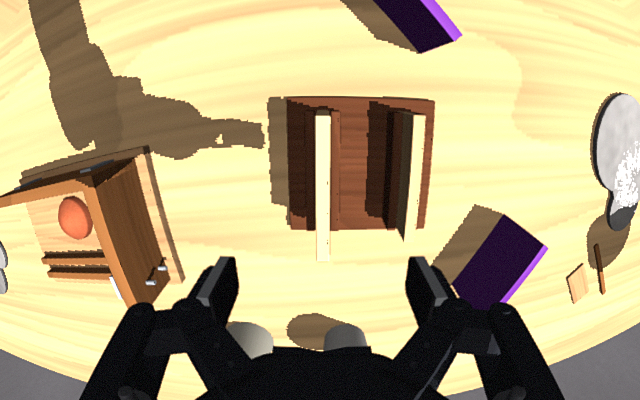

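Wrist view of the groove: rails at u≈331-343 and 357-369 (v 90-272), seal face at about (355,80). Rack view: tall board top at u≈316-330, v 110-262; short board at about (412,170). Now I'll extract the edges.

```bash
python3 - <<'E'
from h import *
import pickle
im=cv2.imread('pics/w_groove.png').astype(int);c=pickle.load(open('pics/w_groove.pkl','rb'))
for v in(130,180,230,255): print(v,'R-profile',im[v,322:388,2].tolist())
im=cv2.imread('pics/w_rack.png');c=pickle.load(open('pics/w_rack.pkl','rb'))
g=im[90:275,305:345].astype(int);m=(g.min(2)>120).astype(np.uint8)
n,l,st,ce=cv2.connectedComponentsWithStats(m)
for k in range(1,n):
    if st[k,4]>300: print(st[k])
for v in(110,120,180,240,258,262): print(v,im[v,308:340,0].tolist())
E
```

```text
130 R-profile [148, 153, 158, 168, 159, 70, 58, 60, 47, 64, 104, 121, 118, 119, 118, 118, 119, 121, 119, 119, 121, 143, 169, 166, 158, 150, 156, 161, 168, 169, 92, 61, 66, 52, 22, 48, 112, 119, 120, 119, 117, 118, 119, 119, 118, 122, 149, 183, 176, 170, 166, 164, 165, 166, 161, 157, 160, 166, 170, 171, 164, 145, 144, 183, 185, 185]
180 R-profile [165, 164, 166, 171, 163, 78, 56, 58, 51, 72, 122, 121, 117, 118, 119, 120, 119, 123, 123, 114, 122, 158, 160, 151, 149, 150, 159, 166, 172, 119, 66, 58, 36, 22, 90, 117, 122, 118, 117, 118, 118, 121, 120, 125, 139, 179, 174, 168, 164, 161, 160, 160, 167, 171, 171, 167, 168, 169, 157, 140, 165, 184, 184, 184, 182, 183]
230 R-profile [160, 159, 163, 164, 158, 156, 94, 48, 70, 105, 120, 118, 117, 118, 118, 120, 122, 122, 115, 129, 147, 148, 153, 158, 162, 167, 153, 71, 62, 67, 44, 29, 72, 121, 121, 119, 116, 120, 119, 119, 118, 130, 156, 169, 166, 163, 162, 159, 161, 167, 175, 176, 171, 168, 165, 155, 160, 182, 181, 183, 185, 184, 180, 178, 175, 172]
255 R-profile [57, 57, 63, 59, 61, 59, 58, 43, 34, 44, 45, 43, 44, 102, 120, 120, 120, 113, 108
[... 471 characters left out ...]
, 144, 145, 149, 152, 109, 32, 33, 36, 41, 40, 43, 39, 32, 40]
180 [15, 10, 13, 14, 12, 8, 12, 62, 136, 146, 144, 144, 143, 144, 145, 142, 143, 144, 145, 144, 150, 109, 50, 23, 34, 37, 39, 39, 37, 41, 33, 33]
240 [120, 121, 120, 118, 120, 121, 120, 118, 94, 132, 147, 145, 145, 141, 142, 144, 142, 141, 133, 93, 132, 112, 105, 121, 123, 121, 122, 122, 120, 123, 120, 121]
258 [125, 125, 124, 124, 125, 126, 127, 122, 94, 140, 151, 145, 145, 144, 142, 143, 143, 141, 141, 143, 160, 141, 126, 127, 127, 127, 126, 127, 127, 128, 126, 125]
262 [131, 131, 131, 132, 130, 133, 130, 128, 123, 119, 116, 117, 116, 116, 116, 116, 117, 116, 117, 117, 120, 123, 121, 122, 120, 115, 114, 112, 115, 114, 113, 114]
```

```bash
python3 - <<'E'
from h import *
import pickle
c=pickle.load(open('pics/w_groove.pkl','rb'))
for v,e in((130,(331.7,343.2,357.6,368.2)),(180,(331.4,342.9,355.9,366.6)),(230,(330.9,341.4,354.3,363.9)),(255,(None,341.2,353.1,362.7))):
    e=[x for x in e if x]; q=onz('wrist',[[x,v] for x in e],.038,c); print(v,q[:,:2].round(4).tolist(),'mid',q[:,:2].mean(0).round(4), 'inner',q[-3:-1,:2].mean(0).round(4))
im=cv2.imread('pics/w_groove.png').astype(int)
print('seal col',im[60:100,355,1].tolist()); print('seal row',im[80,325:385,1].tolist())
c=pickle.load(open('pics/w_rack.pkl','rb'))
for a in([314.9,330.1,120],[314.9,329.3,180],[316,326.8,240],[315.6,328.5,258]):
    q=onz('wrist',[[a[0],a[2]],[a[1],a[2]]],.112,c); print(q[:,:2].round(4).tolist(),q.mean(0)[:2].round(4),np.linalg.norm(q[0]-q[1]).round(4))
print('ends',onz('wrist',[[322.5,110.8],[322.5,261.3]],.112,c).round(4))
E
```

```text
130 [[0.5575, -0.1767], [0.5693, -0.1762], [0.5843, -0.1756], [0.5954, -0.1751]] mid [ 0.5766 -0.1759] inner [ 0.5768 -0.1759]
180 [[0.5591, -0.2303], [0.5715, -0.2299], [0.5855, -0.2295], [0.5971, -0.2291]] mid [ 0.5783 -0.2297] inner [ 0.5785 -0.2297]
230 [[0.5609, -0.2891], [0.5728, -0.2888], [0.5876, -0.2884], [0.5986, -0.2882]] mid [ 0.58   -0.2886] inner [ 0.5802 -0.2886]
255 [[0.5744, -0.3214], [0.5885, -0.3211], [0.6, -0.321]] mid [ 0.5876 -0.3212] inner [ 0.5814 -0.3213]
seal col [42, 53, 53, 46, 33, 49, 73, 128, 148, 137, 81, 53, 115, 195, 194, 191, 190, 194, 196, 99, 31, 14, 4, 12, 27, 44, 48, 48, 49, 48, 45, 47, 51, 50, 48, 53, 50, 48, 52, 43]
seal row [46, 48, 48, 46, 48, 45, 50, 45, 39, 29, 24, 23, 15, 12, 18, 21, 21, 20, 21, 19, 21, 18, 22, 21, 24, 21, 25, 29, 27, 32, 31, 36, 38, 39, 40, 44, 44, 48, 49, 50, 49, 55, 55, 56, 57, 57, 59, 65, 90, 120, 121, 127, 125, 124, 120, 117, 119, 127, 130, 115]
[[0.4023, 0.1526], [0.4033, 0.1645]] [0.4028 0.1585] 0.012
[[0.4513, 0.1482], [0.4523, 0.16]] [0.4518 0.1541] 0.0118
[[0.5061, 0.1441], [0.5069, 0.1536]] [0.5065 0.1489] 0.0096
[[0.5244, 0.1421], [0.5254, 0.1538]] [0.5249 0.1479] 0.0117
ends [[0.3955 0.1591 0.112 ]
 [0.5284 0.148  0.112 ]]
```

```bash
python3 - <<'E'
from h import *
th=np.pi/2-.085
def st(m):
    s=ctrl.state();print(m,round(s['clock'],2),np.round(s['tcp_pos'],4),np.round(s['contact_force'],1),round(s['gripper_width'],4))
ctrl.reach([.465,.1531,.16],down(th)); st('above')
ctrl.servo_line([.465,.1531,.083],.08); st('down')
ctrl.grab(); st('grab')
ctrl.servo_line([.465,.1531,.10],.04)
ctrl.servo_line([.465,.1531,.25],.12); ctrl.sleep(.2); st('lift')
ctrl.reach([.5785,-.218,.25],down(.031)); ctrl.sleep(.3); st('over groove')
im,c=snap('w_hold');cv2.imwrite('pics/wh.png',np.clip(im.astype(float)*1.5,0,255).astype(np.uint8))
E
```

```text
above 3.57 [0.4648 0.1524 0.1598] [-0.1 -0.3  0.2] 0.0855
down 4.67 [0.4654 0.1532 0.0835] [-0.1  0.4 -0. ] 0.0856
grab 5.34 [0.4651 0.1532 0.0831] [-0.3  0.1  1.5] 0.0112
lift 7.52 [0.4647 0.1531 0.2495] [-0.6 -0.2 -1.2] 0.0114
over groove 9.26 [ 0.5787 -0.2171  0.2502] [-0.2 -1.1 -1.5] 0.0114
```

View pics/wh.png

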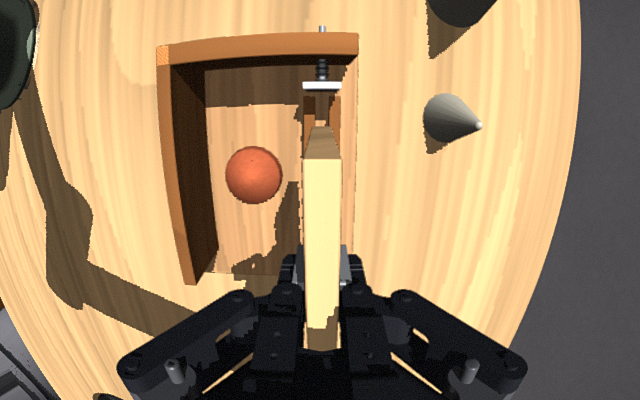

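The board is held in the jaws: its top spans u≈303-341 and its far end is at v≈158. The groove rails are visible ahead of it at u≈303-342, v≈105, below the seal at (321,86). I'll check the alignment numerically.

```bash
python3 - <<'E'
from h import *
import pickle
im=cv2.imread('pics/w_hold.png').astype(int);c=pickle.load(open('pics/w_hold.pkl','rb'))
for v in(100,106,112,118): print(v,im[v,296:350,2].tolist())
for v in (170,200,225): print(v,im[v,298:348,0].tolist())
print('col',im[75:175,321,2].tolist())
E
```

```text
100 [55, 55, 60, 62, 63, 63, 64, 48, 43, 43, 45, 46, 49, 46, 44, 44, 42, 44, 41, 53, 65, 63, 63, 62, 56, 55, 60, 62, 61, 63, 62, 64, 54, 46, 43, 44, 42, 47, 57, 116, 121, 121, 118, 112, 120, 176, 180, 176, 173, 171, 167, 165, 168, 165]
106 [157, 156, 110, 65, 60, 61, 63, 50, 47, 43, 44, 46, 46, 43, 43, 45, 41, 43, 38, 51, 64, 65, 62, 60, 57, 58, 59, 60, 61, 63, 63, 64, 52, 42, 64, 99, 119, 120, 120, 118, 118, 119, 117, 115, 124, 173, 179, 176, 174, 168, 165, 165, 167, 166]
112 [58, 53, 58, 61, 61, 63, 64, 47, 45, 44, 44, 44, 42, 42, 44, 43, 40, 42, 42, 51, 64, 64, 63, 63, 59, 57, 58, 64, 61, 65, 69, 63, 50, 90, 118, 125, 121, 118, 119, 120, 118, 118, 117, 114, 113, 170, 181, 175, 171, 169, 163, 166, 167, 164]
118 [56, 53, 58, 61, 63, 65, 59, 52, 107, 121, 118, 119, 119, 119, 118, 117, 121, 120, 102, 51, 55, 62, 60, 57, 53, 54, 52, 56, 58, 61, 63, 64, 41, 90, 115, 122, 119, 120, 118, 119, 117, 118, 116, 112, 131, 171, 180, 175, 169, 166, 164, 165, 165, 166]
170 [86, 87, 88, 58, 59, 90, 106, 119, 118, 117, 118, 117, 117, 117, 118, 118, 118, 119, 118, 117, 119, 117, 117, 117, 117, 117, 
[... 354 characters left out ...]
25 [44, 77, 87, 90, 66, 51, 88, 106, 113, 116, 118, 117, 117, 117, 117, 120, 120, 119, 118, 118, 117, 119, 117, 119, 117, 119, 115, 115, 116, 115, 117, 116, 116, 114, 116, 115, 115, 115, 117, 117, 117, 106, 79, 71, 85, 88, 85, 85, 88, 94]
col [48, 99, 132, 123, 84, 51, 108, 196, 195, 192, 190, 194, 197, 114, 39, 14, 31, 49, 57, 55, 55, 54, 55, 57, 53, 55, 56, 55, 54, 58, 55, 58, 58, 55, 57, 57, 56, 57, 54, 56, 55, 56, 56, 54, 58, 120, 154, 152, 151, 154, 153, 117, 93, 98, 105, 104, 105, 103, 99, 97, 96, 96, 95, 98, 103, 106, 108, 110, 112, 113, 111, 112, 108, 112, 113, 113, 112, 110, 109, 110, 111, 110, 110, 118, 172, 198, 195, 196, 195, 196, 194, 195, 193, 195, 195, 194, 196, 197, 193, 195]
```

```bash
python3 - <<'E'
from h import *
import pickle
c=pickle.load(open('pics/w_hold.pkl','rb'));s=ctrl.state();print(s['tcp_pos'])
for v,a,b in((112,314.9,328.9),(118,314.6,328.9)):
    q=onz('wrist',[[a,v],[b,v]],.038,c);m=q.mean(0);print('groove',m[:2].round(4),np.linalg.norm(q[0]-q[1]).round(4),'model x',(.5785-.031*(m[1]+.2297)).round(4))
for v,a,b in((170,302.8,340.6),(200,303.0,339.5),(225,303.2,339.2)):
    q=onz('wrist',[[a,v],[b,v]],.279,c);print('board',q.mean(0)[:2].round(4),np.linalg.norm(q[0]-q[1]).round(4))
print('front top',onz('wrist',[[321,158.5]],.279,c),'front bottom',onz('wrist',[[321,126.3]],.179,c),'seal top',onz('wrist',[[321,88.5]],.086,c))
E
```

```text
[ 0.57865099 -0.21732842  0.25014613]
groove [ 0.5758 -0.1499] 0.0147 model x 0.576
groove [ 0.5759 -0.1563] 0.0151 model x 0.5762
board [ 0.5759 -0.1544] 0.0112
board [ 0.5761 -0.1637] 0.0111
board [ 0.5763 -0.172 ] 0.0113
front top [[ 0.57558758 -0.15092709  0.279     ]] front bottom [[ 0.57531053 -0.15133764  0.179     ]] seal top [[ 0.57421446 -0.1260402   0.086     ]]
```

Board and groove centre lines agree within 0.3 mm, and the gap to the seal is about 23 mm. Lowering with force checks.

```bash
python3 - <<'E'
from h import *
x,y=.5785-.031*(-.217+.2297),-.217
ctrl.servo_line([x,y,.12],.1,down(.031)); ctrl.sleep(.3)
s=ctrl.state();f0=s['contact_force'];print(np.round(s['tcp_pos'],4),np.round(f0,2),s['clock'])
for z in np.arange(.117,.0855,-.003):
    ctrl.servo_line([x,y,z],.03); ctrl.sleep(.08); s=ctrl.state(); f=s['contact_force']-f0
    print(round(z,4),np.round(s['tcp_pos'],4),np.round(f,1))
    if f[2]>5 or np.hypot(*f[:2])>6: break
print(s['clock'])
E
```

```text
[ 0.5783 -0.217   0.1203] [-0.16  0.73 -1.01] 11.0583
0.117 [ 0.578  -0.2169  0.1168] [ 0.8 -0.5 -0.2]
0.114 [ 0.578  -0.217   0.1139] [ 0.7 -0.6 -0.4]
0.111 [ 0.578  -0.217   0.1109] [-0.2 -0.3 -0.2]
0.108 [ 0.578  -0.217   0.1079] [ 0.1 -1.7 -0.9]
0.105 [ 0.5781 -0.217   0.1049] [ 0.9 -0.8 -0.6]
0.102 [ 0.5781 -0.217   0.1019] [ 0.7 -0.7 -0.8]
0.099 [ 0.578  -0.217   0.0989] [ 0.4 -0.5 -0.5]
0.096 [ 0.578  -0.217   0.0959] [ 1.  -1.1  0.1]
0.093 [ 0.578  -0.217   0.0929] [ 0.3 -0.5 -0.1]
0.09 [ 0.578  -0.217   0.0899] [-0.4  0.5 -0. ]
0.087 [ 0.5785 -0.2172  0.0891] [-3.2  1.2 14.2]
14.725
```

The board reached the floor at TCP z≈0.089, with no snag. I'll relax the downward push, then slide slowly while watching the force.

```bash
python3 - <<'E'
from h import *
x0,y0=.578,-.217
ctrl.servo_line([x0,y0,.0887],.02); ctrl.sleep(.5)
s=ctrl.state();f0=s['contact_force'];print(np.round(s['tcp_pos'],4),np.round(f0,2),s['clock'])
for d in np.arange(.002,.0301,.002):
    ctrl.servo_line([x0-.031*d,y0+d,.0887],.02); ctrl.sleep(.06); s=ctrl.state(); f=s['contact_force']
    print(round(d,4),np.round(s['tcp_pos'],4),np.round(f,1),np.round(s['torque'],2))
    if f[1]<-6 or abs(f[0])>9 or f[2]>12: break
print(s['clock'])
ctrl.sleep(.1);snap('w_press1')
im=ctrl.grab_frame('top')
cv2.imwrite('pics/t_press1.png',im)
E
```

```text
[ 0.5784 -0.2172  0.0891] [-0.77  0.52  5.58] 15.475
0.002 [ 0.5785 -0.2158  0.0892] [ 1.1 -2.9  5. ] [-0.53 -0.02  0.01]
0.004 [ 0.5785 -0.2136  0.0892] [ 0.8 -3.6  4.9] [-0.52  0.02 -0.01]
0.006 [ 0.5784 -0.2115  0.0891] [-0.1 -3.3  6.3] [-0.53 -0.07 -0.05]
0.008 [ 0.5783 -0.2095  0.0891] [-0.  -2.8  5.2] [-0.5  -0.08 -0.04]
0.01 [ 0.5783 -0.2075  0.0891] [ 0.3 -3.2  6.3] [-0.47 -0.09 -0.06]
0.012 [ 0.5782 -0.2055  0.0891] [-0.1 -1.9  6.7] [-0.5  -0.06 -0.01]
0.014 [ 0.5781 -0.2035  0.0891] [ 0.7 -2.8  5.8] [-0.5  -0.09 -0.03]
0.016 [ 0.5781 -0.2015  0.0891] [ 0.4 -3.5  4.9] [-0.47 -0.09 -0.06]
0.018 [ 0.578  -0.1994  0.0891] [ 1.  -4.   6.6] [-0.51  0.03 -0.03]
0.02 [ 0.578  -0.1975  0.0891] [ 0.2 -3.2  5.1] [-0.48 -0.05 -0.04]
0.022 [ 0.5779 -0.1955  0.0891] [-0.4 -3.   5.6] [-0.47 -0.08 -0.08]
0.024 [ 0.5778 -0.1935  0.0891] [-0.5 -2.5  5.4] [-0.48 -0.05 -0.05]
0.026 [ 0.5778 -0.1918  0.0891] [ 0.4 -4.2  5.5] [-0.71 -0.08 -0.01]
0.028 [ 0.5778 -0.1901  0.0892] [ 0.  -5.   5.1] [-0.88 -0.04 -0.11]
0.03 [ 0.5777 -0.1886  0.0892] [ 0.4 -6.3  5.6] [-1.08 -0.09  0.02]
20.1
```

Sliding friction is about 3 N. Contact began at TCP y≈-0.1933, and the spring rate matches 1 N/mm. I'll continue to about 10 mm of travel.

```bash
python3 - <<'E'
from h import *
x0,y0=.578,-.217
for d in np.arange(.031,.0421,.001):
    ctrl.servo_line([x0-.031*d,y0+d,.0887],.015); ctrl.sleep(.08); s=ctrl.state(); f=s['contact_force']
    print(round(d,4),np.round(s['tcp_pos'],4),np.round(f,1),np.round(s['torque'],2))
    if f[1]<-14 or s['tcp_pos'][1]>-.1834: break
ctrl.sleep(.6);F=[]
for i in range(5): ctrl.sleep(.05);F.append(ctrl.state()['contact_force'])
s=ctrl.state();print(np.round(s['tcp_pos'],4),np.mean(F,0).round(2),s['clock'],Ro.from_euler('xyz',s['eef_rot']).as_matrix().round(3).tolist())
im,c=snap('w_press2')
import pickle
a=im[60:260,240:400];t=ctrl.grab_frame('top');cv2.imwrite('pics/t_press2.png',t)
a=cv2.resize(a,None,fx=2.5,fy=2.5);b=ctrl.grab_frame('side')[120:220,270:390];b=cv2.resize(b,(400,500))
cv2.imwrite('pics/p2.png',np.clip(np.hstack([a,b])*1.4,0,255).astype(np.uint8))
o=cv2.imread('pics/w_press1.png')
print('seal cols',[ (im[40:130,u,2].tolist()) for u in(321,)])
E
```

```text
0.031 [ 0.5777 -0.188   0.0892] [-0.7 -7.   4.4] [-1.28  0.03 -0.02]
0.032 [ 0.5776 -0.1872  0.0893] [-0.6 -8.2  3.8] [-1.36  0.03 -0.01]
0.033 [ 0.5776 -0.1864  0.0893] [ 0.5 -9.3  4.5] [-1.46 -0.03 -0.01]
0.034 [ 0.5776 -0.1857  0.0893] [-0.3 -9.8  4.3] [-1.63  0.02  0.01]
0.035 [ 0.5776 -0.185   0.0894] [ -0.5 -10.3   3.4] [-1.78  0.05  0.02]
0.036 [ 0.5775 -0.1842  0.0894] [ -0.3 -10.9   5.3] [-1.89  0.1   0.06]
0.037 [ 0.5775 -0.1834  0.0894] [ -0.8 -10.6   4.4] [-1.96  0.07  0.02]
0.038 [ 0.5775 -0.1827  0.0895] [ -1.  -10.9   4.7] [-2.15  0.1   0.04]
[ 0.5775 -0.1827  0.0894] [ -0.33 -11.64   4.54] 23.8167 [[0.001, -0.029, 1.0], [-0.007, 1.0, 0.029], [-1.0, -0.007, 0.001]]
seal cols [[159, 160, 158, 158, 158, 159, 159, 158, 158, 158, 159, 156, 156, 157, 155, 155, 154, 156, 156, 155, 156, 154, 155, 154, 154, 154, 151, 152, 151, 153, 151, 149, 147, 149, 147, 148, 146, 145, 145, 143, 144, 141, 141, 141, 141, 141, 140, 142, 140, 143, 130, 114, 96, 70, 49, 54, 63, 59, 63, 61, 55, 40, 24, 20, 45, 64, 64, 61, 60, 60, 60, 62, 63, 55, 31, 26, 23, 28, 56, 64, 57, 47, 84, 152, 213, 210, 210, 209, 207, 207]]
```

View pics/p2.png

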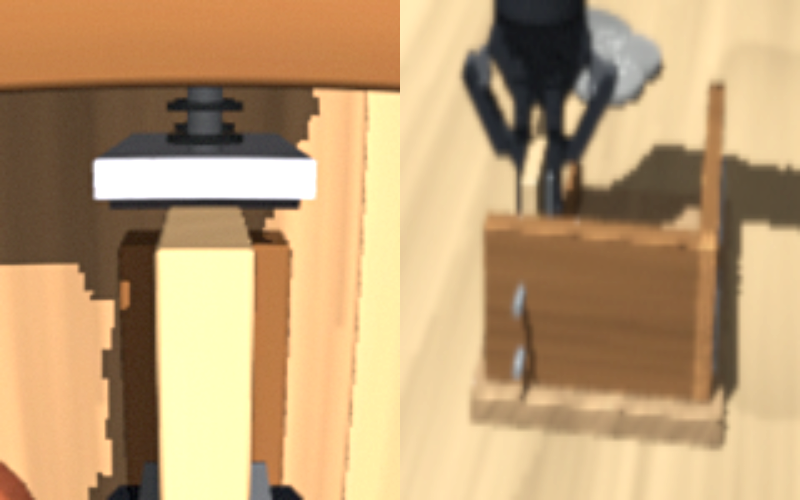

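The board is between the rails with its front on the rubber, standing straight. The plate's metal front edge is at wrist v≈140. I'll check the plate travel from the image.

```bash
python3 - <<'E'
from h import *
import pickle
def edge(f,u,lo,hi):
    g=cv2.imread(f'pics/{f}.png')[lo:hi,u,2].astype(int); k=np.argmin(np.diff(g)); return lo+k+.5,g[max(0,k-2):k+4].tolist()
for f,u,lo,hi in(('w_groove',350,70,85),('w_hold',321,82,95),('w_press1',310,90,150),('w_press2',315,125,145)):
    v,g=edge(f,u,lo,hi); c=pickle.load(open(f'pics/{f}.pkl','rb')); print(f,v,g,onz('wrist',[[u,v]],.086,c).round(4))
c=pickle.load(open('pics/w_press2.pkl','rb'));print('board top front',onz('wrist',[[322,60+247/2.5]],.118,c))
im=cv2.imread('pics/w_press2.png').astype(int)
for v in(165,190,215):
    r=im[v,290:352,0];k=np.diff(r);print(v,r.tolist())
a,b=cv2.imread('pics/top0.png'),cv2.imread('pics/t_press2.png')
for t in(a,b): print(t[168:180:5,385:405,1].tolist())
E
```

```text
w_groove 78.5 [194, 200, 198, 78, 24, 15] [[ 0.5701 -0.1254  0.086 ]]
w_hold 87.5 [190, 194, 197, 114, 39, 14] [[ 0.5742 -0.1251  0.086 ]]
w_press1 138.5 [211, 210, 169, 83, 18, 26] [[ 0.5703 -0.121   0.086 ]]
w_press2 138.5 [211, 215, 218, 111, 31, 30] [[ 0.5722 -0.115   0.086 ]]
board top front [[ 0.57490942 -0.11628822  0.118     ]]
165 [18, 19, 18, 22, 19, 19, 17, 18, 14, 15, 14, 38, 80, 116, 134, 136, 138, 137, 137, 136, 139, 138, 138, 139, 140, 140, 138, 137, 139, 138, 139, 137, 138, 138, 136, 138, 137, 136, 137, 137, 137, 136, 137, 138, 137, 136, 135, 138, 139, 134, 126, 98, 46, 47, 52, 51, 52, 51, 51, 53, 53, 50]
190 [20, 22, 14, 20, 18, 18, 17, 20, 17, 19, 15, 22, 75, 108, 125, 138, 139, 137, 138, 138, 137, 139, 137, 138, 139, 137, 137, 138, 138, 137, 137, 136, 136, 135, 136, 137, 138, 135, 135, 136, 136, 135, 135, 136, 136, 136, 136, 137, 138, 128, 116, 85, 51, 48, 50, 51, 49, 49, 51, 51, 52, 52]
215 [14, 17, 22, 21, 20, 22, 19, 19, 16, 20, 18, 16, 41, 78, 113, 136, 138, 138, 136, 139, 140, 139, 137, 138, 139, 138, 137, 139, 138, 139, 137, 138, 136, 136, 137, 135, 137, 136, 135, 136, 136, 138, 135, 136, 135, 135, 135, 137, 136, 126, 86, 50, 49, 46, 50, 50, 49, 52, 51, 53, 53, 52]
[[79, 82, 92, 97, 94, 82, 71, 68, 89, 116, 124, 108, 78, 68, 74, 74, 75, 74, 75, 74], [39, 35, 44, 40, 48, 61, 63, 59, 79, 115, 130, 122, 85, 48, 36, 35, 40, 48, 48, 52], [44, 42, 41, 38, 35, 35, 39, 47, 72, 107, 125, 122, 91, 60, 48, 43, 44, 44, 47, 45]]
[[75, 66, 75, 118, 144, 147, 114, 100, 106, 110, 121, 128, 133, 133, 137, 138, 137, 140, 139, 142], [52, 45, 67, 110, 144, 149, 115, 83, 75, 88, 116, 122, 121, 120, 118, 118, 114, 120, 118, 118], [50, 42, 52, 90, 138, 152, 134, 92, 54, 39, 46, 41, 41, 43, 44, 43, 42, 41, 45, 43]]
```

The wrist view gives about 10 mm of plate travel. The top view shows about 5 px (≈9.5-10 mm), and force minus friction is about 9 N. These agree, so I'm handing in.

```bash
python3 - <<'E'
from h import *
s=ctrl.state();print(s['tcp_pos'],s['contact_force'],s['gripper_width'],s['clock'])
ctrl.hand_in()
E
```

```text
[ 0.57751184 -0.18266961  0.08945057] [ -0.44415957 -11.69366357   3.74551292] 0.011117399879489554 23.9667
the job is handed in; nothing more can be done
```

The tall board is standing in the groove, pressed against the sealing plate at about 9–10 N and still gripped. I handed the job in at 24 s on the robot's clock; it reports no verdict.

I took the board from the rack's right-hand slot, lowered it into the groove about 24 mm clear of the plate, and slid it in slowly.

**Last checks:**
- **Plate travel:** about 10 mm in the wrist view and 9.5–10 mm in the top view. The tool moved 10.6 mm after first contact. All of these fit a force of about 10 N.
- **Wrist force:** 11.7 N along the groove. Less the roughly 3 N of sliding friction, that leaves about 9 N on the plate, slightly below what the travel suggests but within 5–15 N.
- **Fit in the groove:** the board was within about 0.3 mm of the groove's centre line before lowering, and it met the floor at the expected height. At the end the tool was tilted about 0.4°.
- **Grip:** the fingers were still closed on the board at 11.1 mm.

I measured no force above 15 N at any step. I did not measure the short board, bucket or cones again at the end, but the arm kept clear of them and I saw no unexpected contact forces.

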